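Get the paint marker out from behind the spray cans

TASK

Move the three spray cans out of the bay and stand them all on the black side mat, then fetch the green paint marker from behind where they stood and push it fully down into both spring clips of the blue holder, centred lengthwise (either end first). When it is in, put the cans back in the bay, each standing in the middle of the pad of its cap's colour. Do not tip a can over.

Things in the scene. Friction and masses are not known exactly. Their poses are not given: they have to be found in the camera images.
- bay: Fixed open steel tray 170 mm deep (its x) by 300 mm wide (its y), floor 3 mm above the bench; rims 10 mm high in front (-x), 20 mm at the sides, 40 mm at the back. Origin: centre of its underside. The three pads lie in a row along y, 35 mm in front of the centre; the marker's trough runs along y 25 mm behind it, between two ribs 4 mm above the floor and 19 mm apart.
- can_red: Loose spray can, 170 to 350 g, red cap and red band round its aluminium body. Body 52 mm in diameter up to 108 mm; round cap 36 mm in diameter from 115 mm to the top at 155 mm: lift it by the cap from above. Origin: centre of its foot, z up. At the start the cans stand in mixed order near the middles of the pads, 85 mm apart.
- pad_red: Fixed red square pad, 70 x 70 x 2 mm, on the bay floor; home of the can with the red cap. Origin: centre of its underside, 3 mm above the bench (its top 5 mm). The pads lie in mixed order, 85 mm apart along the bay's y.
- can_yellow: Loose spray can, 170 to 350 g, yellow cap and yellow band round its aluminium body. Body 52 mm in diameter up to 108 mm; round cap 36 mm in diameter from 115 mm to the top at 155 mm: lift it by the cap from above. Origin: centre of its foot, z up. At the start the cans stand in mixed order near the middles of the pads, 85 mm apart.
- pad_yellow: Fixed yellow square pad, 70 x 70 x 2 mm, on the bay floor; home of the can with the yellow cap. Origin: centre of its underside, 3 mm above the bench (its top 5 mm). The pads lie in mixed order, 85 mm apart along the bay's y.
- can_blue: Loose spray can, 170 to 350 g, blue cap and blue band round its aluminium body. Body 52 mm in diameter up to 108 mm; round cap 36 mm in diameter from 115 mm to the top at 155 mm: lift it by the cap from above. Origin: centre of its foot, z up. At the start the cans stand in mixed order near the middles of the pads, 85 mm apart.
- pad_blue: Fixed blue square pad, 70 x 70 x 2 mm, on the bay floor; home of the can with the blue cap. Origin: centre of its underside, 3 mm above the bench (its top 5 mm). The pads lie in mixed order, 85 mm apart along the bay's y.
- marker: Loose round paint marker lying on its side, green with a black cap, 132 mm long, 20 mm in diameter, 45 g. Origin: middle of its length, on its axis; x along it to the black cap. Starts in the bay's trough, axis 13 mm above the bench, parallel to the row of cans and 60 mm behind their centres: no room for a gripper until they are cleared.
- mat: Fixed black rubber mat with a white line along each long side, 300 mm (its x) by 120 mm (its y), 3 mm thick, flat on the bench left or right of the bay: the side area for the cans. Origin: centre of its underside.
- clip: Fixed marker holder beside the bay: blue plate 170 (x) x 80 x 6 mm, at x = -35 and +35 mm a spring clip 14 mm long: two orange rollers, 10 mm in diameter, 14 mm apart, centres 41 mm up, over a seat. The marker, level along x, is pushed straight down between them (about 10 N); seated, its axis is 34 mm up. Fingers fit between the clips (56 mm) down to the plate. Origin: centre of underside.
Mind the look-alikes: they are no part of the job. Leave any turquoise look-alike of the can_red alone.

How it is judged (in metres and radians):
On the way, in this order (a step that is already met when the one before it is completed fails the run):
1. all three cans stand upright on the side mat (x of can_red in the frame of mat between -0.15 and 0.15 m and y of can_red in the frame of mat between -0.06 and 0.06 m and z of can_red in the frame of mat between -0.005 and 0.008 m and angle between each of can_red, can_yellow, can_blue's own z axis and vertical below 0.1 rad and linear speed of each of can_red, can_yellow, can_blue below 0.02 m/s and x of can_yellow in the frame of mat between -0.15 and 0.15 m and y of can_yellow in the frame of mat between -0.06 and 0.06 m and z of can_yellow in the frame of mat between -0.005 and 0.008 m and x of can_blue in the frame of mat between -0.15 and 0.15 m and y of can_blue in the frame of mat between -0.06 and 0.06 m and z of can_blue in the frame of mat between -0.005 and 0.008 m), for 0.2 s.
2. the marker is pressed down into both clips and released, with the cans still on the mat (all of step 1 and x of marker in the frame of clip between -0.015 and 0.015 m and y of marker in the frame of clip between -0.005 and 0.005 m and z of marker in the frame of clip between 0.028 and 0.039 m and angle between the x axis of marker and the x axis of clip, either way round below 0.1 rad and contact force between the fingers and marker below 0.5 N and linear speed of marker below 0.02 m/s), for 0.2 s.
At the end, for the whole second after the job is handed in: Each can stands upright and at rest on the pad of its cap's colour, its centre within 15 mm of the pad's centre, and the marker lies released in both clips, its axis within 5 mm of seated height and of the clips' centre line, its middle within 15 mm of the holder's middle (x of marker in the frame of clip between -0.015 and 0.015 m and y of marker in the frame of clip between -0.005 and 0.005 m and z of marker in the frame of clip between 0.028 and 0.039 m and angle between the x axis of marker and the x axis of clip, either way round below 0.1 rad and contact force between the fingers and marker below 0.5 N and linear speed of each of marker, can_red, can_yellow, can_blue below 0.02 m/s and horizontal distance between can_red and pad_red below 0.015 m and z of can_red in the frame of pad_red between -0.004 and 0.006 m and angle between each of can_red, can_yellow, can_blue's own z axis and vertical below 0.1 rad and horizontal distance between can_yellow and pad_yellow below 0.015 m and z of can_yellow in the frame of pad_yellow between -0.004 and 0.006 m and horizontal distance between can_blue and pad_blue below 0.015 m and z of can_blue in the frame of pad_blue between -0.004 and 0.006 m); the robot touches nothing.
It fails at once if a can is tipped over (angle between any of can_red, can_yellow, can_blue's own z axis and vertical above 0.6 rad).
It also fails if it takes over 120 s, if anything falls off the work surface, if the arm or the gripper's body presses on something with over 40 N, if the wrist force passes 120 N, or if a joint passes its speed limit or range.

ROBOT

A 6-joint arm with a two-finger parallel gripper is mounted at the origin on the work surface. World frame = base frame: x ahead of the robot, y to its left, z up, the work surface at z = 0. Lengths are in m, angles in degrees, forces in N, time in s.
With the tool pointing down it reaches from about 0.3 to 0.75 m from the base axis. Payload 8.5 kg.
Tool frame: the origin (TCP) lies at the very end of the fingers, on their centre line; the grasp point (between the pads) lies 19 mm behind it; z points along the fingers, y is the line along which they close (so a half turn about z gives the same grasp; the last joint's range is limited). The gripper opens to 85 mm and grips with 20 to 120 N. Pads are 22 mm wide; open, the fingers measure 114 mm over their backs; the gripper's body (76 mm by 85 mm) begins 54 mm behind the grasp point. The pads swing forward as they close: fully open they stand 13 mm farther back than shut.
Start: joints at [62.091, 21.807, 74.336, -0, 83.858, -12.336], TCP at [0.148, 0.53, 0.231] pointing down, gripper open.
Joint ranges: [-178.18, 178.18], [-50.72, 133.34], [12.68, 142.11], [-81.47, 261.47], [9.98, 163.14], [-165.26, 165.26]. Speed limits (degrees/s): [136.94, 136.94, 180, 180, 180, 180].

INTERFACE

Orientations are given as a 3x3 rotation matrix whose columns are the frame's x, y, z axes.
In Python, from rig import env gives the robot as it stands.
- The arm moves only by the tool move_arm, never from a script. Its argument "plan" is a list of rows, each a list of 7 numbers: the turn, a rotation vector about the tool's x, y, z in degrees, then the shift along the tool's x, y, z in cm, then the gripper command: -1 is shut, 1 is fully open, values between are in proportion. In form: [[ax, ay, az, tx, ty, tz, jaw], ...]. A call has 1 to 5 rows; each row is the pose to reach, as a shift and turn from the pose commanded when the call began, along the tool's axes at that moment; what a row does not reach only later rows make up. A row lasts 1/10 s, in which the tool goes at most 50 mm and 8.59 degrees, less where a joint would pass 70% of its speed; a pose out of reach is approached as far as the arm can. A call with a gripper value outside its range is refused whole. The fingers move at their own pace and stop on an object; "squeeze" is the grip in N (left out, the last holds). Time passes only in rows, so rows that repeat a pose let the fingers close. It gives the time, the measured TCP pose, the force, the opening and the grip force at its end, in the units of the state.
- env.observe(): the state, without advancing time (a new reading comes with each control period).
- env.get_image(name): name is "side" or "top" or "wrist"; returns a dict with "color" (420x560x3 uint8, red, green, blue), "fov_y" (degrees; the focal length in pixels is half the picture's height over the tangent of half this angle, whatever the lens; pixels are square), "cx", "cy" (the principal point, pixels), "distortion" ([k1, k2, p1, p2, k3] as OpenCV has them; the pictures are not rectified), "R" (3x3) and "t" (3): a world point X has camera coordinates R X + t. Camera axes: x right, y down, z forward; pixel columns grow to the right and rows downward; lengths in m; the calibration is good to about 2 mm. A picture is of the moment at which its call begins. There is no depth.
- env.close_job(): hands the job in; it is judged then, once.
Trained networks look in a picture, given as the dict that the camera call returned (one of the last four; its "shot" number tells which), for a name from the list of things; names that differ only in an ending like _2 or _b are one class to them, and where a whole thing is asked for, a point or a joint stands for the part that bears it (a point fixed in the world has none). Each returns a list of dicts, best first, with "conf" (0 to 1); they miss things now and then, are a little off and sometimes report something else, mostly with a low value. They report only what shows in the picture. A call takes as long as a camera call. They do not tell look-alikes from the thing itself.
- env.outline_of(target, picture): "mask" (420x560 bool, what is visible of it) and "bbox" ([centre column, centre row, width, height] in pixels, round what is visible of it).
- env.tip_of(target, picture): "pixel" ([column, row] in pixels: a listed point, or the origin of a listed thing).
The state is a dict: "time_s": time; "q": joint angles; "qvel": joint speeds; "joint_efforts": joint torques, N m; "position": TCP position; "tool_rot": TCP orientation; "ft_force": force on the tool from outside, world axes, zero at the start; "wrist_torque": the same for the moment, N m; "grip_width": finger opening in m; "gripper_force": force on a finger pad.
Only numpy, scipy, OpenCV 4.12 (cv2) and the standard library are available. Lean on these libraries where they do the work, as an engineer would, in place of code of your own. Each camera call takes 0.05 s, during which the arm holds its last target. There are 200 camera calls.

## Working session

There is one attempt and no reset: what is moved stays moved. The work goes in short steps, Python scripts to look and compute and a tool call to move; the robot and the scene stay as the last step left them, time stands still between calls to the robot, and variables do not carry over. Pictures are saved under pics/ and viewed, at most 14 in all, crops included, and the job is handed in when it is done.

Besides the shell and the picture viewer there is one more tool, called after "Emit:" as a command line: name --pt "numbers of a row" for each row, then --argument value for the rest. move_arm: Moves the arm, as the interface text tells. Its arguments: {"type":"object","properties":{"plan":{"type":"array"},"squeeze":{"type":"number"}},"required":["plan"]}

```bash
mkdir -p pics; ls
cat > h.py <<'E'
import numpy as np, cv2
from rig import env
def K(p):
    f=210/np.tan(np.radians(p["fov_y"]/2)); return np.array([[f,0,p["cx"]],[0,f,p["cy"]],[0,0,1]])
def ray(p,px,z):
    u=cv2.undistortPoints(np.array([[px]],float),K(p),np.array(p["distortion"],float))[0,0]
    R=np.array(p["R"]);t=np.array(p["t"]);c=-R.T@t;d=R.T@np.array([u[0],u[1],1]);return c+d*(z-c[2])/d[2]
def proj(p,X):
    R=np.array(p["R"]);r,_=cv2.Rodrigues(R);return cv2.projectPoints(np.atleast_2d(np.array(X,float)),r,np.array(p["t"],float),K(p),np.array(p["distortion"],float))[0][:,0]
def save(p,n): cv2.imwrite(f"pics/{n}.png",p["color"][:,:,::-1])
E
python3 - <<'E'
from h import *
o=env.observe();print(o)
for n in("top","side"):
    p=env.get_image(n);save(p,n+"0")
    print(n,np.round(-np.array(p["R"]).T@p["t"],3))
    if n=="top":
        for k,z in dict(can_red=0.005,can_yellow=.005,can_blue=.005,pad_red=.005,pad_yellow=.005,pad_blue=.005,marker=.013,mat=0,clip=0,bay=0).items():
            for r in env.tip_of(k,p)[:4]: print(k,round(r["conf"],2),np.round(r["pixel"],1),np.round(ray(p,r["pixel"],z),4))
E
```

```text
pics
{'time_s': 0.0, 'q': array([ 6.20911311e+01,  2.18413242e+01,  7.43849962e+01,  2.19585979e-03,
        8.38574713e+01, -1.23372888e+01]), 'qvel': array([-0.0382273 , -0.1077725 ,  0.00516462, -0.00171545, -0.05656921,
        0.02602643]), 'joint_efforts': array([-7.64356118e-04, -4.48461306e+01, -2.31271255e+01, -1.67197850e-04,
        4.85403347e-03, -1.91817941e-05]), 'position': array([0.14751123, 0.5295496 , 0.23070722]), 'tool_rot': array([[-9.63294604e-01,  2.68445506e-01, -7.18191941e-04],
       [ 2.68446239e-01,  9.63293825e-01, -1.27451171e-03],
       [ 3.49692920e-04, -1.42052618e-03, -9.99998930e-01]]), 'ft_force': array([0.15230173, 0.60634294, 0.72627855]), 'wrist_torque': array([-0.00926104, -0.0384062 , -0.03841164]), 'gripper_force': 0.0, 'grip_width': 0.08538709580506286}
top [ 0.354 -0.011  1.22 ]
can_red 0.87 [254.8 250.4] [0.4988 0.0742 0.005 ]
can_red 0.78 [220.9 180.6] [0.6731 0.1605 0.005 ]
can_yellow 0.57 [166.2 252.1] [0.4953 0.2874 0.005 ]
can_yellow 0.56 [288.9 251.2] [ 0.4968 -0.0083  0.005 ]
pad_red 0.54 [286.6 252. ] [ 0.4948 -0.0027  0.005 ]
pad_yellow 0.76 [254.7 246.7] [0.5078 0.0745 0.005 ]
pad_yellow 0.29 [252.3 252.4] [0.494  0.0802 0.005 ]
pad_blue 0.73 [317.8 248.2] [ 0.504  -0.0782  0.005 ]
marker 0.94 [292.4 225.1] [ 0.5594 -0.0168  0.013 ]
mat 0.56 [410.6 248.3] [ 0.5044 -0.3028  0.    ]
clip 0.97 [164.1 253.6] [0.4923 0.2934 0.    ]
bay 0.88 [290.2 235. ] [ 0.5371 -0.0115  0.    ]
bay 0.69 [326.4 251.9] [ 0.4956 -0.0992  0.    ]
side [ 1.049 -0.472  0.515]
```

View pics/top0.png

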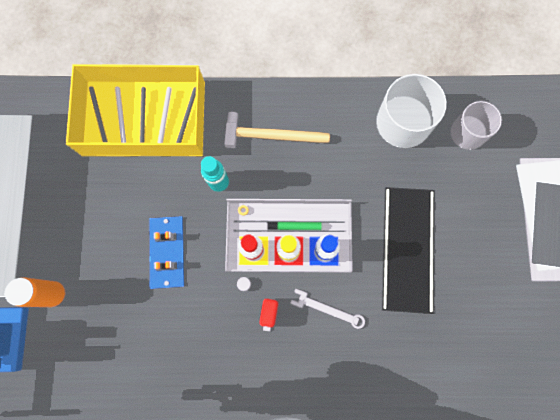

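View pics/side0.png

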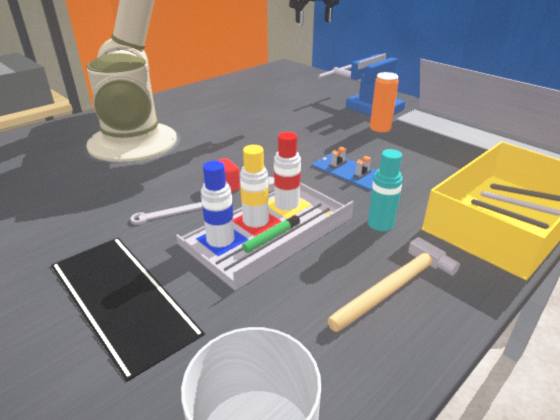

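The top view shows the red cap at (249,244), yellow at (289,243) and blue at (329,243), standing on the yellow, red and blue pads in that order. The marker is at (300,226) with its black cap to the left, the mat at (410,250) and the clip at (167,252). Things that could be confused: the turquoise can (213,172), the red box (268,314), the small ring (243,210), the orange can (35,292) and the white cylinder (243,284). The cans to move are the three standing in the bay.

Run:
```python
from h import *
p=env.get_image("top");q=env.get_image("side")
im=p["color"];hsv=cv2.cvtColor(im,cv2.COLOR_RGB2HSV)
H,S,V=[hsv[:,:,i].astype(int) for i in range(3)]
m={}
R=np.zeros(H.shape,bool);R[225:270,228:352]=1
red=((H<6)|(H>174))&(S>150)&(V>80);yel=(abs(H-28)<8)&(S>130)&(V>110);blu=(abs(H-114)<12)&(S>150)&(V>50)
ctr={'red':(249,244),'yellow':(289,243),'blue':(329,243)}
# marker
g=(abs(H-65)<20)&(S>100)&(V>50);g[:215]=0;g[240:]=0
r=cv2.minAreaRect(np.argwhere(g)[:,::-1].astype(np.float32));b=cv2.boxPoints(r);print('green',r,[np.round(ray(p,x,.016),4) for x in b])
# mat
def quad(mask,z,n):
    k,l,s,c=cv2.connectedComponentsWithStats(mask.astype(np.uint8));i=1+np.argmax(s[1:,4])
    r=cv2.minAreaRect(np.argwhere(l==i)[:,::-1].astype(np.float32));b=[ray(p,x,z)[:2] for x in cv2.boxPoints(r)]
    print(n,np.round(r[0],1),np.round(r[1],1),round(r[2],1),'ctr',np.round(np.mean(b,0),4),[np.round(x,3) for x in b])
wm=np.zeros(H.shape,bool);wm[180:320,375:445]=1
quad(wm&(V<38),.003,'matblack')
wl=wm&(V>170)&(S<60)
for a,bb in((375,410),(410,445)):
    w=wl.copy();w[:,:a]=0;w[:,bb:]=0;quad(w,.003,'line')
cm=np.zeros(H.shape,bool);cm[205:300,140:192]=1
blue=cm&(abs(H-108)<14)&(S>120);quad(cv2.morphologyEx(blue.astype(np.uint8),cv2.MORPH_CLOSE,np.ones((15,15)))>0,.006,'clip')
for n in ctr:
    for pic,nm in((p,'top'),(q,'side')):
        for r in env.outline_of('can_'+n,pic)[:3]: print(n,nm,round(r['conf'],2),np.round(r['bbox'],1))
big=cv2.resize(im[195:295,140:360],None,fx=3.6,fy=3.6,interpolation=cv2.INTER_CUBIC);cv2.imwrite('pics/crop1.png',big[:,:,::-1])
```

```text
green ((298.4999694824219, 225.5), (42.99999237060547, 6.999999046325684), -0.0) [array([0.5493, 0.0204, 0.016 ]), array([0.5665, 0.0205, 0.016 ]), array([ 0.5664, -0.0837,  0.016 ]), array([ 0.5492, -0.0835,  0.016 ])]
matblack [389. 253.] [0. 0.] 0.0 ctr [ 0.4926 -0.2497] [array([ 0.493, -0.25 ]), array([ 0.493, -0.25 ]), array([ 0.493, -0.25 ]), array([ 0.493, -0.25 ])]
line [385.8 248.5] [  2.9 119.1] 1.4 ctr [ 0.507  -0.2426] [array([ 0.363, -0.23 ]), array([ 0.652, -0.248]), array([ 0.651, -0.255]), array([ 0.363, -0.237])]
line [431. 251.] [120.   2.] 90.0 ctr [ 0.5011 -0.3503] [array([ 0.646, -0.356]), array([ 0.646, -0.361]), array([ 0.356, -0.344]), array([ 0.356, -0.34 ])]
clip [166. 252.] [72. 34.] 90.0 ctr [0.4967 0.2875] [array([0.584, 0.333]), array([0.584, 0.251]), array([0.41 , 0.243]), array([0.41 , 0.323])]
red top 0.6 [251.9 249.2  28.6  30.3]
red top 0.59 [214.6 171.9  21.8  36.3]
red side 0.82 [286.  173.   25.2  78.6]
red side 0.77 [385.4 189.1  32.1  83.1]
yellow top 0.64 [290.2 247.4  29.6  25.6]
yellow side 0.66 [253.3 185.2  24.2  80.2]
yellow side 0.39 [264.6 237.1 178.9 112.6]
yellow side 0.37 [218.8 204.3  27.8  88.3]
blue top 0.74 [326.8 248.7  24.3  26.8]
blue side 0.62 [219.2 205.5  34.9  88.6]
```

View pics/crop1.png

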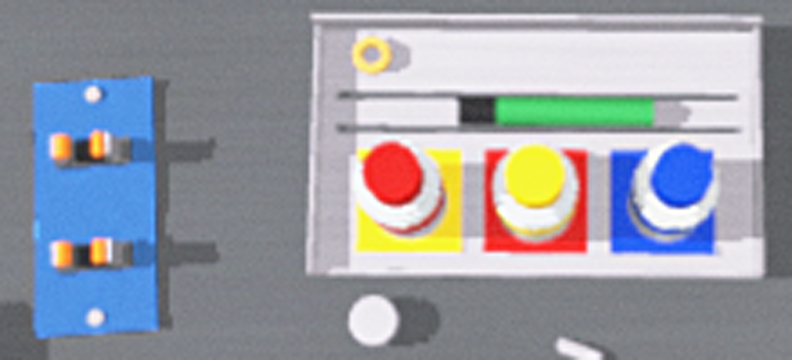

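Run:
```python
from h import *
p=env.get_image("top");q=env.get_image("side")
im=p["color"];hsv=cv2.cvtColor(im,cv2.COLOR_RGB2HSV)
for n,c in dict(red=(391,174),yellow=(535,175),blue=(683,175)).items():
    print(n,np.round(ray(p,(c[0]/3.6+140-.36,c[1]/3.6+195-.36),.16),4))
for n,c in dict(pY=(409.5,200),pR=(536,200.5),pB=(662.5,202)).items():
    print(n,np.round(ray(p,(c[0]/3.6+140-.36,c[1]/3.6+195-.36),.005),4))
for n,c in dict(a=(287,137),y=(254,151),b=(214,168)).items(): print(n,np.round(ray(q,c,.16),4))
for c in((34,83),(153,77),(157,328),(36,337)): print('plate',np.round(ray(p,(c[0]/3.6+140-.36,c[1]/3.6+195-.36),.006),4))
```

```text
red [0.4961 0.0773 0.16  ]
yellow [ 0.4954 -0.0073  0.16  ]
blue [ 0.4953 -0.0942  0.16  ]
pY [0.4993 0.0776 0.005 ]
pR [ 0.4989 -0.0074  0.005 ]
pB [ 0.4978 -0.0923  0.005 ]
a [0.5058 0.0709 0.16  ]
y [ 0.507  -0.0121  0.16  ]
b [ 0.5084 -0.1006  0.16  ]
plate [0.5795 0.3325 0.006 ]
plate [0.5835 0.2526 0.006 ]
plate [0.4149 0.2429 0.006 ]
plate [0.4094 0.3218 0.006 ]
```

Emit:
move_arm --pt "0 0 8.5 0 -5 0 1" --pt "0 0 17 0 -10 0 1" --pt "0 0 25.5 0 -15 0 1" --pt "0 0 34 0 -20 0 1" --pt "0 0 42.5 0 -25 0 1"

```text
time_s: 1.6
position: [0.0797, 0.2872, 0.2311]
tool_rot: [[-0.524, 0.852, 0.0], [0.852, 0.524, 0.0], [-0.0, 0.0, -1.0]]
ft_force: [1.2, -0.6, 0.6]
grip_width: 0.0853
gripper_force: 0.0
```

Emit:
move_arm --pt "0 0 6.3 -2.6 3.8 0 1" --pt "0 0 12.6 -5.2 7.6 0 1" --pt "0 0 19 -7.7 11.4 0 1" --pt "0 0 25.3 -10.3 15.2 0 1" --pt "0 0 31.6 -12.9 19.1 0 1"

```text
time_s: 2.1
position: [0.3128, 0.2799, 0.2315]
tool_rot: [[-0.001, 1.0, 0.001], [1.0, 0.001, 0.0], [0.0, 0.001, -1.0]]
ft_force: [0.0, 0.3, -0.5]
grip_width: 0.0853
gripper_force: 0.0
```

Emit:
move_arm --pt "0 0 0 -4.4 2.2 0 1" --pt "0 0 0 -8.8 4.4 0 1" --pt "0 0 0 -13.2 6.6 0 1" --pt "0 0 0 -17.6 8.8 0 1" --pt "0 0 0 -22 11 0 1"

```text
time_s: 2.6
position: [0.4227, 0.0591, 0.2316]
tool_rot: [[-0.006, 1.0, 0.001], [1.0, 0.006, 0.0], [-0.0, 0.001, -1.0]]
ft_force: [0.2, 0.6, 0.2]
grip_width: 0.0853
gripper_force: 0.0
```

Emit:
move_arm --pt "0 0 0 -3.5 2.0 0 0.6" --pt "0 0 0 -7 3.5 0 0.6" --pt "0 0 0 -10.5 5.3 0 0.6" --pt "0 0 0 -13.3 7.4 0 0.6" --pt "0 0 0 -15.3 7.4 0 0.6"

```text
time_s: 3.1
position: [0.4986, -0.0937, 0.2309]
tool_rot: [[-0.005, 1.0, 0.0], [1.0, 0.005, -0.0], [-0.0, 0.0, -1.0]]
ft_force: [-0.4, 0.0, -0.1]
grip_width: 0.0684
gripper_force: 0.0
```

Run:
```python
from h import *
p=env.get_image("wrist");save(p,"w1");o=env.observe()
print(o['position'],-np.array(p["R"]).T@p["t"],np.round(p["R"],3))
print(proj(p,[[.4953,-.0942,.16],[.4978,-.0923,.16]]))
```

```text
[ 0.49785845 -0.09541781  0.23082673] [ 0.49736037 -0.02095694  0.37256297] [[ 1.     0.005 -0.001]
 [ 0.005 -0.958  0.286]
 [ 0.001 -0.286 -0.958]]
[[273.85525794 226.25903596]
 [277.2426726  223.84231537]]
```

View pics/w1.png

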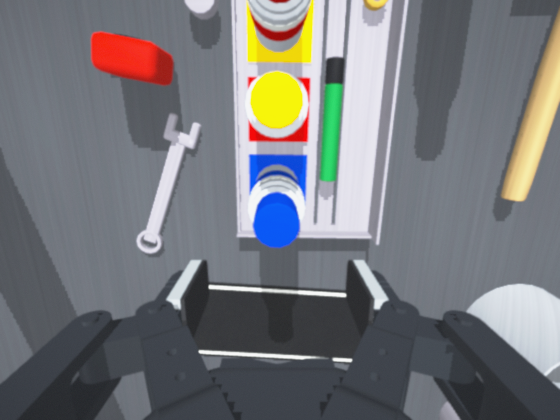

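The wrist view shows the blue cap centred near (277,222), on the blue pad and between the open fingers along x. This agrees with the top-view estimate.

Emit:
move_arm --pt "0 0 0 0.2 0 3 0.5" --pt "0 0 0 0.2 0 6 0.5" --pt "0 0 0 0.2 0 9 0.5" --pt "0 0 0 0.2 0 10.9 0.5" --pt "0 0 0 0.2 0 10.9 0.5"

```text
time_s: 3.65
position: [0.4957, -0.0886, 0.1204]
tool_rot: [[-0.006, 1.0, -0.004], [1.0, 0.006, 0.002], [0.002, -0.004, -1.0]]
ft_force: [-0.8, -0.7, -0.7]
grip_width: 0.064
gripper_force: 0.0
```

Emit:
move_arm --pt "0 0 0 0 0 0 -1" --pt "0 0 0 0 0 0 -1" --pt "0 0 0 0 0 0 -1" --pt "0 0 0 0 0 0 -1" --pt "0 0 0 0 0 0 -1" --squeeze 40

```text
time_s: 4.15
position: [0.4976, -0.0896, 0.1238]
tool_rot: [[-0.006, 1.0, 0.003], [1.0, 0.006, -0.001], [-0.001, 0.003, -1.0]]
ft_force: [0.3, 0.6, 6.9]
grip_width: 0.0349
gripper_force: 40.1
```

Emit:
move_arm --pt "0 0 0 0 0 -1 -1" --pt "0 0 0 0 0 -2.5 -1" --pt "0 0 0 0 0 -4 -1" --pt "0 0 0 0 0 -5.5 -1" --pt "0 0 0 0 0 -6 -1"

```text
time_s: 4.65
position: [0.4973, -0.0896, 0.1842]
tool_rot: [[-0.006, 1.0, 0.002], [1.0, 0.006, -0.001], [-0.001, 0.002, -1.0]]
ft_force: [0.1, 1.4, -2.3]
grip_width: 0.0347
gripper_force: 40.3
```

Emit:
move_arm --pt "0 0 0 -1.5 0.7 0 -1" --pt "0 0 0 -4.5 2 0 -1" --pt "0 0 0 -8 3.5 0 -1" --pt "0 0 0 -11.5 5.1 0 -1" --pt "0 0 0 -15 6.7 0 -1"

```text
time_s: 5.15
position: [0.5652, -0.2413, 0.1814]
tool_rot: [[-0.005, 1.0, -0.001], [1.0, 0.005, 0.001], [0.001, -0.001, -1.0]]
ft_force: [0.2, 0.9, -1.9]
grip_width: 0.0352
gripper_force: 40.4
```

Emit:
move_arm --pt "0 0 0 -3 1.3 0 -1" --pt "0 0 0 -5.2 2.3 0 -1" --pt "0 0 0 -6.3 2.7 0 -1" --pt "0 0 0 -6.3 2.7 1.5 -1" --pt "0 0 0 -6.3 2.7 3 -1"

```text
time_s: 5.65
position: [0.592, -0.3023, 0.1514]
tool_rot: [[-0.005, 1.0, -0.0], [1.0, 0.005, 0.0], [0.0, -0.0, -1.0]]
ft_force: [-0.1, -0.6, -1.5]
grip_width: 0.0351
gripper_force: 40.5
```

Emit:
move_arm --pt "0 0 0 0 0 1.5 -1" --pt "0 0 0 0 0 2.4 -1" --pt "0 0 0 0 0 2.8 -1" --pt "0 0 0 0 0 2.9 -1" --pt "0 0 0 0 0 2.9 -1"

```text
time_s: 6.15
position: [0.5924, -0.302, 0.1239]
tool_rot: [[-0.006, 1.0, 0.001], [1.0, 0.006, -0.001], [-0.001, 0.001, -1.0]]
ft_force: [0.2, -0.6, -2.6]
grip_width: 0.0351
gripper_force: 40.5
```

Emit:
move_arm --pt "0 0 0 0 0 0.15 -1" --pt "0 0 0 0 0 0.2 -1" --pt "0 0 0 0 0 0.2 0.4" --pt "0 0 0 0 0 0.2 0.4" --pt "0 0 0 0 0 0.2 0.4"

```text
time_s: 6.65
position: [0.5923, -0.302, 0.1216]
tool_rot: [[-0.006, 1.0, 0.0], [1.0, 0.006, -0.0], [-0.0, 0.0, -1.0]]
ft_force: [0.0, -0.1, 0.7]
grip_width: 0.0601
gripper_force: 0.0
```

Emit:
move_arm --pt "0 0 0 0 0 0 0.4" --pt "0 0 0 0 0 -2 0.4" --pt "0 0 0 0 0 -5 0.4" --pt "0 0 0 0 0 -8 0.4" --pt "0 0 0 0 0 -8 0.4"

```text
time_s: 7.15
position: [0.5934, -0.3027, 0.2061]
tool_rot: [[-0.006, 1.0, 0.007], [1.0, 0.006, -0.005], [-0.005, 0.007, -1.0]]
ft_force: [-0.7, 0.5, -0.7]
grip_width: 0.0598
gripper_force: 0.0
```

Emit:
move_arm --pt "0 0 0 4 -2 0 0.4" --pt "0 0 0 8.5 -4 0 0.4" --pt "0 0 0 13 -6 0 0.4" --pt "0 0 0 17.5 -8 0 0.4" --pt "0 0 0 22 -9.6 0 0.4"

```text
time_s: 7.65
position: [0.4934, -0.0808, 0.201]
tool_rot: [[-0.005, 1.0, -0.001], [1.0, 0.005, 0.0], [0.0, -0.001, -1.0]]
ft_force: [1.1, 0.3, 0.1]
grip_width: 0.0602
gripper_force: 0.0
```

Emit:
move_arm --pt "0 0 0 4 0 0 0.4" --pt "0 0 0 7.4 0 0 0.4" --pt "0 0 0 7.4 0 0 0.4"

```text
time_s: 7.95
position: [0.4938, -0.0051, 0.2012]
tool_rot: [[-0.01, 1.0, -0.0], [1.0, 0.01, 0.001], [0.001, -0.0, -1.0]]
ft_force: [0.4, -0.1, -0.5]
grip_width: 0.0598
gripper_force: 0.0
```

Run:
```python
from h import *
o=env.observe();print(o['position'],o['grip_width'])
p=env.get_image("wrist");save(p,"w2")
print(proj(p,[[.4965,-.0075,.16],[.4975,.0775,.16],[.4989,-.0074,.005],[.4993,.0776,.005]]))
```

```text
[ 0.49376404 -0.00510881  0.20121075] 0.05983385936845488
[[282.65138059 244.03213263]
 [286.73780699 104.8246522 ]
 [282.4934105  192.08014113]
 [284.11261049 113.29580084]]
```

View pics/w2.png

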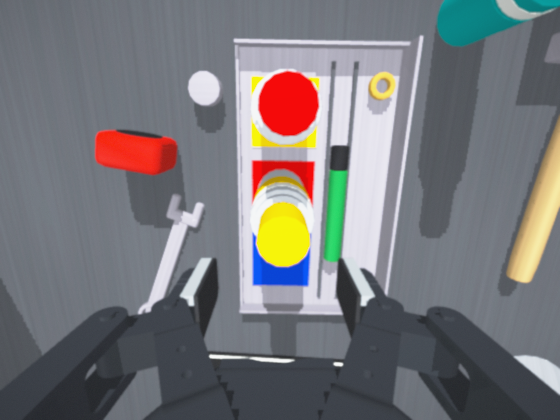

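The wrist view shows the yellow cap at (283,241), the red cap at (289,104) and the blue pad now empty. All are within 2 mm of the predictions.

Emit:
move_arm --pt "0 0 0 0 0.3 2 0.4" --pt "0 0 0 0 0.3 5 0.4" --pt "0 0 0 0 0.3 7.5 0.4" --pt "0 0 0 0 0.3 7.6 0.4" --pt "0 0 0 0 0.3 7.6 -1"

```text
time_s: 8.5
position: [0.4977, -0.0092, 0.1256]
tool_rot: [[-0.005, 1.0, -0.0], [1.0, 0.005, -0.0], [-0.0, -0.0, -1.0]]
ft_force: [0.0, -0.0, 0.0]
grip_width: 0.0465
gripper_force: 0.0
```

Emit:
move_arm --pt "0 0 0 0 0 0 -1" --pt "0 0 0 0 0 0 -1" --pt "0 0 0 0 0 0 -1" --pt "0 0 0 0 0 -1 -1" --pt "0 0 0 0 0 -2.5 -1"

```text
time_s: 9.0
position: [0.4969, -0.0082, 0.1505]
tool_rot: [[-0.006, 1.0, -0.002], [1.0, 0.006, 0.001], [0.001, -0.002, -1.0]]
ft_force: [-0.5, 0.1, -2.3]
grip_width: 0.0352
gripper_force: 40.4
```

Emit:
move_arm --pt "0 0 0 0 0 -1.5 -1" --pt "0 0 0 0 0 -3.5 -1" --pt "0 0 0 -1.5 0 -3.5 -1" --pt "0 0 0 -4.5 0 -3.5 -1" --pt "0 0 0 -8 0 -3.5 -1"

```text
time_s: 9.5
position: [0.4975, -0.0893, 0.185]
tool_rot: [[-0.007, 1.0, -0.001], [1.0, 0.007, 0.0], [0.0, -0.001, -1.0]]
ft_force: [-0.1, -0.9, -1.8]
grip_width: 0.0351
gripper_force: 40.5
```

Emit:
move_arm --pt "0 0 0 -4 0 0 -1" --pt "0 0 0 -8 0 0 -1" --pt "0 0 0 -12 0.1 0 -1" --pt "0 0 0 -15.5 0.1 0 -1" --pt "0 0 0 -18.5 0.1 0 -1"

```text
time_s: 10.0
position: [0.4991, -0.276, 0.1845]
tool_rot: [[-0.005, 1.0, -0.001], [1.0, 0.005, 0.001], [0.001, -0.001, -1.0]]
ft_force: [0.6, 0.2, -2.5]
grip_width: 0.0349
gripper_force: 40.5
```

Emit:
move_arm --pt "0 0 0 -1.7 0 0 -1" --pt "0 0 0 -2.2 0 1 -1" --pt "0 0 0 -2.2 0 2.5 -1" --pt "0 0 0 -2.2 0 4 -1" --pt "0 0 0 -2.2 0 5 -1"

```text
time_s: 10.5
position: [0.4997, -0.2939, 0.1335]
tool_rot: [[-0.007, 1.0, -0.002], [1.0, 0.007, 0.002], [0.002, -0.002, -1.0]]
ft_force: [-0.2, 0.5, -3.0]
grip_width: 0.0347
gripper_force: 40.6
```

Emit:
move_arm --pt "0 0 0 0 0 0.5 -1" --pt "0 0 0 0 0 0.9 -1" --pt "0 0 0 0 0 1.1 -1" --pt "0 0 0 0 0 1.1 -1"

```text
time_s: 10.9
position: [0.5004, -0.2955, 0.1248]
tool_rot: [[-0.006, 1.0, 0.001], [1.0, 0.006, -0.001], [-0.001, 0.001, -1.0]]
ft_force: [0.0, -0.5, -2.6]
grip_width: 0.0346
gripper_force: 40.5
```

Emit:
move_arm --pt "0 0 0 0 0 0.1 -1" --pt "0 0 0 0 0 0.15 -1" --pt "0 0 0 0 0 0.15 0.4" --pt "0 0 0 0 0 0.15 0.4" --pt "0 0 0 0 0 0.15 0.4"

```text
time_s: 11.4
position: [0.5002, -0.2955, 0.1229]
tool_rot: [[-0.006, 1.0, 0.0], [1.0, 0.006, -0.0], [-0.0, 0.0, -1.0]]
ft_force: [0.4, -0.1, 0.5]
grip_width: 0.0598
gripper_force: 0.0
```

Emit:
move_arm --pt "0 0 0 0 0 0 0.4" --pt "0 0 0 0 0 -2 0.4" --pt "0 0 0 0 0 -5 0.4" --pt "0 0 0 0 0 -8 0.4" --pt "0 0 0 1 0 -8 0.4"

```text
time_s: 11.9
position: [0.5012, -0.287, 0.2067]
tool_rot: [[-0.005, 1.0, 0.006], [1.0, 0.005, -0.005], [-0.005, 0.006, -1.0]]
ft_force: [0.3, 0.8, 0.8]
grip_width: 0.0598
gripper_force: 0.0
```

Emit:
move_arm --pt "0 0 0 4 0 0 0.4" --pt "0 0 0 8.5 0 0 0.4" --pt "0 0 0 13 0 0 0.4" --pt "0 0 0 17.5 0 0 0.4" --pt "0 0 0 22 0 0 0.4"

```text
time_s: 12.4
position: [0.4982, -0.0634, 0.2022]
tool_rot: [[-0.006, 1.0, -0.001], [1.0, 0.006, 0.0], [0.0, -0.001, -1.0]]
ft_force: [0.4, 0.4, 0.5]
grip_width: 0.0597
gripper_force: 0.0
```

Emit:
move_arm --pt "0 0 0 4.5 0 0 0.4" --pt "0 0 0 9 0 0 0.4" --pt "0 0 0 12.5 0 0 0.4" --pt "0 0 0 14.3 0 0 0.4" --pt "0 0 0 14.3 0 0 0.4"

```text
time_s: 12.9
position: [0.4973, 0.0798, 0.2022]
tool_rot: [[-0.009, 1.0, -0.001], [1.0, 0.009, 0.0], [0.0, -0.001, -1.0]]
ft_force: [-0.3, -0.6, -0.8]
grip_width: 0.0603
gripper_force: 0.0
```

Emit:
move_arm --pt "0 0 0 -0.1 0 2 0.4" --pt "0 0 0 -0.1 0 5 0.4" --pt "0 0 0 -0.1 0 7.5 0.4" --pt "0 0 0 -0.1 0 7.7 0.4" --pt "0 0 0 -0.1 0 7.7 -1"

```text
time_s: 13.4
position: [0.4981, 0.076, 0.1259]
tool_rot: [[-0.005, 1.0, -0.001], [1.0, 0.005, -0.0], [-0.0, -0.001, -1.0]]
ft_force: [0.5, -0.4, 1.2]
grip_width: 0.0466
gripper_force: 0.0
```

Emit:
move_arm --pt "0 0 0 0 0 0 -1" --pt "0 0 0 0 0 0 -1" --pt "0 0 0 0 0 0 -1" --pt "0 0 0 0 0 -1 -1" --pt "0 0 0 0 0 -2.5 -1"

```text
time_s: 13.9
position: [0.4975, 0.0766, 0.1511]
tool_rot: [[-0.006, 1.0, -0.002], [1.0, 0.006, 0.0], [0.0, -0.002, -1.0]]
ft_force: [-0.4, -0.2, -2.3]
grip_width: 0.0352
gripper_force: 40.2
```

Emit:
move_arm --pt "0 0 0 0 0 -1.5 -1" --pt "0 0 0 0 0 -3.5 -1" --pt "0 0 0 -1.5 0 -3.5 -1" --pt "0 0 0 -4.5 0 -3.5 -1" --pt "0 0 0 -8 0 -3.5 -1"

```text
time_s: 14.4
position: [0.4982, -0.0036, 0.1866]
tool_rot: [[-0.008, 1.0, 0.0], [1.0, 0.008, 0.0], [0.0, 0.0, -1.0]]
ft_force: [1.9, -0.4, -2.0]
grip_width: 0.0355
gripper_force: 40.4
```

Emit:
move_arm --pt "0 0 0 -4 -1.4 0 -1" --pt "0 0 0 -8 -2.8 0 -1" --pt "0 0 0 -12 -4.2 0 -1" --pt "0 0 0 -16 -5.6 0 -1" --pt "0 0 0 -20 -7 0 -1"

```text
time_s: 14.9
position: [0.4287, -0.2052, 0.1865]
tool_rot: [[-0.006, 1.0, 0.0], [1.0, 0.006, -0.0], [-0.0, 0.0, -1.0]]
ft_force: [1.3, -0.4, -1.5]
grip_width: 0.0348
gripper_force: 40.4
```

Emit:
move_arm --pt "0 0 0 -3.5 -1 0 -1" --pt "0 0 0 -6.5 -1.8 0 -1" --pt "0 0 0 -8.2 -2.2 1 -1" --pt "0 0 0 -8.3 -2.2 2.5 -1" --pt "0 0 0 -8.3 -2.2 4 -1"

```text
time_s: 15.4
position: [0.4079, -0.2869, 0.145]
tool_rot: [[-0.005, 1.0, -0.0], [1.0, 0.005, 0.001], [0.001, -0.0, -1.0]]
ft_force: [-0.0, 0.1, -0.6]
grip_width: 0.035
gripper_force: 40.4
```

Emit:
move_arm --pt "0 0 0 0 0 1 -1" --pt "0 0 0 0 0 1.8 -1" --pt "0 0 0 0 0 2.1 -1" --pt "0 0 0 0 0 2.1 -1"

```text
time_s: 15.8
position: [0.4084, -0.2868, 0.1251]
tool_rot: [[-0.006, 1.0, 0.0], [1.0, 0.006, -0.0], [-0.0, 0.0, -1.0]]
ft_force: [-0.5, 1.4, -1.7]
grip_width: 0.0351
gripper_force: 40.4
```

Lower, release, rise, then go above the marker (0.558, -0.018).

Emit:
move_arm --pt "0 0 0 0 0 0.1 -1" --pt "0 0 0 0 0 0.2 -1" --pt "0 0 0 0 0 0.2 0.4" --pt "0 0 0 0 0 0.2 0.4" --pt "0 0 0 0 0 0.2 0.4"

```text
time_s: 16.3
position: [0.4082, -0.2869, 0.1229]
tool_rot: [[-0.006, 1.0, 0.0], [1.0, 0.006, -0.0], [-0.0, 0.0, -1.0]]
ft_force: [0.3, 0.6, 0.1]
grip_width: 0.06
gripper_force: 0.0
```

Emit:
move_arm --pt "0 0 0 0 0 0 0.4" --pt "0 0 0 0 0 -2 0.4" --pt "0 0 0 0 0 -5 0.4" --pt "0 0 0 0 0 -7 0.4" --pt "0 0 0 1 0 -7 0.4"

```text
time_s: 16.8
position: [0.4088, -0.2782, 0.1951]
tool_rot: [[-0.005, 1.0, 0.004], [1.0, 0.005, -0.004], [-0.004, 0.004, -1.0]]
ft_force: [0.0, -0.1, 0.4]
grip_width: 0.06
gripper_force: 0.0
```

Emit:
move_arm --pt "0 0 0 4 2 0 0.4" --pt "0 0 0 8 5 0 0.4" --pt "0 0 0 12 8 0 0.4" --pt "0 0 0 16 11 0 0.4" --pt "0 0 0 20 14 0 0.4"

```text
time_s: 17.3
position: [0.5473, -0.0737, 0.1918]
tool_rot: [[-0.006, 1.0, -0.002], [1.0, 0.006, 0.001], [0.001, -0.002, -1.0]]
ft_force: [0.9, 0.3, 0.3]
grip_width: 0.0601
gripper_force: 0.0
```

Emit:
move_arm --pt "0 0 0 3 0.8 2 0.4" --pt "0 0 0 5.7 1.3 5 0.2" --pt "0 0 0 5.7 1.3 7 0.2" --pt "0 0 0 5.7 1.3 7 0.2"

```text
time_s: 17.7
position: [0.5577, -0.0176, 0.1194]
tool_rot: [[-0.007, 1.0, -0.007], [1.0, 0.007, 0.002], [0.002, -0.007, -1.0]]
ft_force: [1.2, -0.8, 0.9]
grip_width: 0.0515
gripper_force: 0.0
```

Run:
```python
from h import *
o=env.observe();print(o['position'],o['grip_width'],np.round(o['tool_rot'],3))
p=env.get_image("wrist");save(p,"w3");t=env.get_image("top");save(t,"top1")
hsv=cv2.cvtColor(p["color"],cv2.COLOR_RGB2HSV);g=(abs(hsv[:,:,0].astype(int)-65)<20)&(hsv[:,:,1]>100)&(hsv[:,:,2]>50)
k,l,s,c=cv2.connectedComponentsWithStats(g.astype(np.uint8));i=1+np.argmax(s[1:,4]);print(s[i])
r=cv2.minAreaRect(np.argwhere(l==i)[:,::-1].astype(np.float32));print(r);print([np.round(ray(p,x,.016),4) for x in cv2.boxPoints(r)])
print(env.tip_of('marker',p)[:1],[np.round(ray(p,r['pixel'],.013),4) for r in env.tip_of('marker',p)[:1]])
w=[r for r in env.tip_of('can_red',t)];print(w)
```

```text
[ 0.55766423 -0.0175719   0.1194115 ] 0.05151597236543123 [[-0.007  1.    -0.007]
 [ 1.     0.007  0.002]
 [ 0.002 -0.007 -1.   ]]
[ 269  168   25  121 2676]
((279.41473388671875, 228.17282104492188), (23.636899948120117, 119.81134033203125), 1.8279682397842407)
[array([ 0.5462, -0.0881,  0.016 ]), array([0.5496, 0.0206, 0.016 ]), array([0.5687, 0.0202, 0.016 ]), array([ 0.5677, -0.0886,  0.016 ])]
[{'pixel': [276.9, 216.2], 'conf': 0.63}] [array([ 0.5559, -0.021 ,  0.013 ])]
[{'pixel': [218.4, 183.5], 'conf': 0.7}, {'pixel': [402.8, 290.0], 'conf': 0.55}]
```

View pics/w3.png

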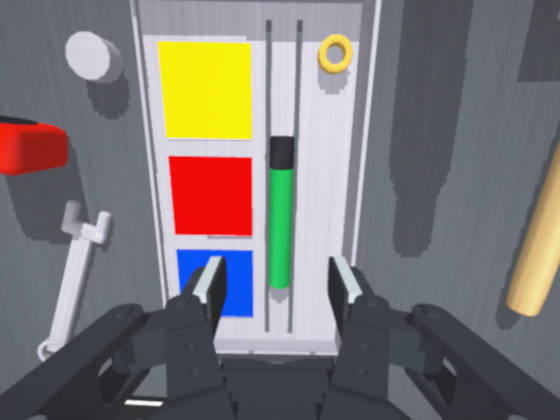

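View pics/top1.png

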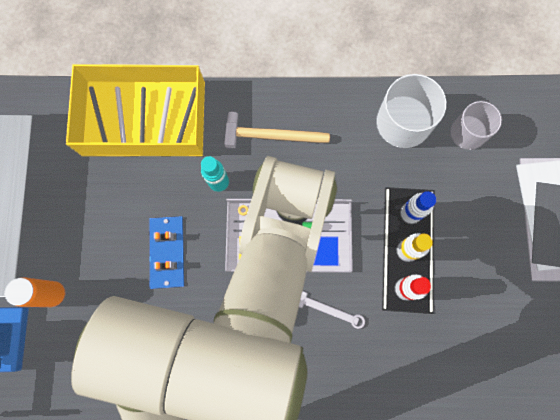

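The bay is clear, the cans stand on the mat at (420,208), (415,247) and (413,288), and the marker lies centred between the fingers at x≈0.558. I'm descending.

Emit:
move_arm --pt "0 0 0 0 0 3 0.1" --pt "0 0 0 0 0 6 0.1" --pt "0 0 0 0 0 8.5 0.1" --pt "0 0 0 0 0 9.7 0.1" --pt "0 0 0 0 0 9.7 0.1"

```text
time_s: 18.45
position: [0.5593, -0.0194, 0.0253]
tool_rot: [[-0.005, 1.0, -0.001], [1.0, 0.005, 0.0], [0.0, -0.001, -1.0]]
ft_force: [0.2, -0.1, 0.3]
grip_width: 0.0467
gripper_force: 0.0
```

Run:
```python
from h import *
p=env.get_image("wrist")
o=env.observe();print(o['position'],o['grip_width'],o['ft_force'])
```

```text
[ 0.55994949 -0.01943527  0.02642073] 0.04734144594707153 [ 0.91898768  0.23227557 -0.26209654]
```

Emit:
move_arm --pt "0 0 0 0 -0.15 0.8 0.1" --pt "0 0 0 0 -0.15 1.4 0.1" --pt "0 0 0 0 -0.15 1.6 0.1" --pt "0 0 0 0 -0.15 1.6 0.1" --pt "0 0 0 0 -0.15 1.6 -0.3" --squeeze 60

```text
time_s: 19.0
position: [0.5582, -0.0191, 0.01]
tool_rot: [[-0.006, 1.0, 0.0], [1.0, 0.006, -0.0], [-0.0, 0.0, -1.0]]
ft_force: [0.1, -0.0, -0.7]
grip_width: 0.0334
gripper_force: 0.0
```

Emit:
move_arm --pt "0 0 0 0 0 0 -1" --pt "0 0 0 0 0 0 -1" --pt "0 0 0 0 0 0 -1" --pt "0 0 0 0 0 0 -1" --pt "0 0 0 0 0 0 -1"

```text
time_s: 19.5
position: [0.5584, -0.0191, 0.0103]
tool_rot: [[-0.006, 1.0, 0.001], [1.0, 0.006, -0.0], [-0.0, 0.001, -1.0]]
ft_force: [0.4, -0.1, 4.9]
grip_width: 0.0177
gripper_force: 58.9
```

Emit:
move_arm --pt "0 0 0 0 0 0 -0.1" --pt "0 0 0 0 0 0 -0.1" --pt "0 0 0 0 0 0.3 -0.1" --pt "0 0 0 0 0 0.4 -0.1" --pt "0 0 0 0 0 0.4 -0.3" --squeeze 50

```text
time_s: 20.0
position: [0.5582, -0.0191, 0.0055]
tool_rot: [[-0.006, 1.0, 0.0], [1.0, 0.006, 0.0], [0.0, 0.0, -1.0]]
ft_force: [1.7, 0.2, -1.0]
grip_width: 0.0298
gripper_force: 1.0
```

Emit:
move_arm --pt "0 0 0 0 0 0 -1" --pt "0 0 0 0 0 0 -1" --pt "0 0 0 0 0 0 -1" --pt "0 0 0 0 0 0 -1"

```text
time_s: 20.4
position: [0.5596, -0.0191, 0.0062]
tool_rot: [[-0.006, 1.0, 0.004], [1.0, 0.006, -0.0], [-0.0, 0.004, -1.0]]
ft_force: [5.2, 1.5, -1.7]
grip_width: 0.0226
gripper_force: 49.0
```

Emit:
move_arm --pt "0 0 0 0 0 0 -0.1" --pt "0 0 0 0 0 0 -0.1" --pt "0 0 0 0 0 -0.25 -0.1" --pt "0 0 0 0 0 -0.25 -0.1" --pt "0 0 0 0 0 -0.25 -0.4"

```text
time_s: 20.9
position: [0.558, -0.0191, 0.0084]
tool_rot: [[-0.006, 1.0, 0.0], [1.0, 0.006, -0.0], [-0.0, 0.0, -1.0]]
ft_force: [0.2, 0.0, -0.4]
grip_width: 0.0263
gripper_force: 0.0
```

Emit:
move_arm --pt "0 0 0 0 0 0 -1" --pt "0 0 0 0 0 0 -1" --pt "0 0 0 0 0 0 -1" --pt "0 0 0 0 0 0 -1"

```text
time_s: 21.3
position: [0.5583, -0.0191, 0.0086]
tool_rot: [[-0.006, 1.0, 0.001], [1.0, 0.006, -0.0], [-0.0, 0.001, -1.0]]
ft_force: [-0.4, -0.6, 5.4]
grip_width: 0.0175
gripper_force: 49.1
```

Emit:
move_arm --pt "0 0 0 0 0 -0.5 -1" --pt "0 0 0 0 0 -1.5 -1" --pt "0 0 0 0 0 -3.5 -1" --pt "0 0 0 0 0 -6 -1" --pt "0 0 0 0 0 -8 -1"

```text
time_s: 21.8
position: [0.5581, -0.0191, 0.09]
tool_rot: [[-0.006, 1.0, 0.001], [1.0, 0.006, -0.0], [-0.0, 0.001, -1.0]]
ft_force: [0.2, 1.2, -1.6]
grip_width: 0.0179
gripper_force: 48.9
```

Run:
```python
from h import *
p=env.get_image("wrist");save(p,"w4");s=env.get_image("side")
o=env.observe();print(o['position'],o['grip_width'],o['ft_force'])
cv2.imwrite('pics/s4.png',cv2.resize(s["color"][80:320,150:450],None,fx=2,fy=2)[:,:,::-1])
```

```text
[ 0.55921987 -0.01933112  0.09117791] 0.017884707573632898 [ 0.47799853 -0.49990753 -1.13722434]
```

View pics/s4.png

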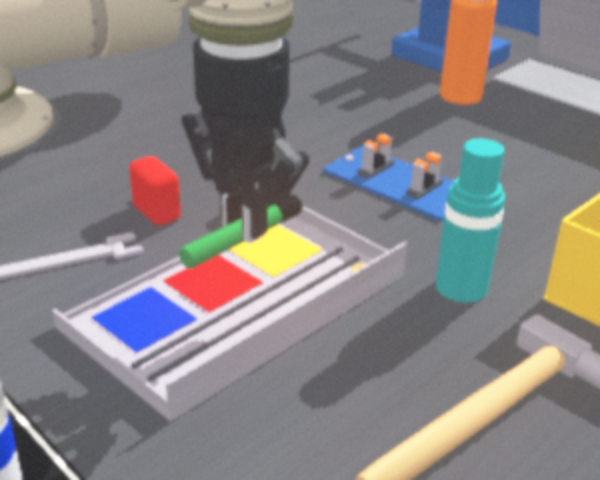

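View pics/w4.png

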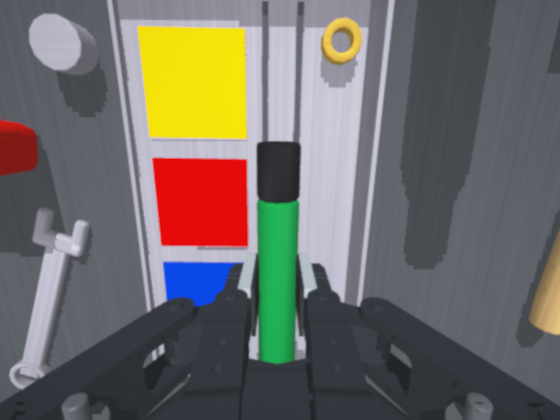

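The marker is held level (side crop: marker across the fingers; wrist view: black cap end at (278,143)). I'm carrying it to the clip while turning.

Emit:
move_arm --pt "0 0 -8.5 3 -0.8 -0.5 -1" --pt "0 0 -17 6 -1.6 -1 -1" --pt "0 0 -25.5 9 -2.4 -1.5 -1" --pt "0 0 -34 12 -3.2 -2 -1" --pt "0 0 -42.5 15 -4 -2 -1"

```text
time_s: 22.4
position: [0.5166, 0.1318, 0.1081]
tool_rot: [[-0.684, 0.729, -0.0], [0.729, 0.684, -0.0], [0.0, -0.0, -1.0]]
ft_force: [0.6, -0.5, -0.9]
grip_width: 0.0181
gripper_force: 49.0
```

Emit:
move_arm --pt "0 0 -8.5 2.6 1.8 0 -1" --pt "0 0 -17 5.2 3.6 0 -1" --pt "0 0 -25.5 7.8 5.5 0 -1" --pt "0 0 -34 10.4 7.3 0 -1" --pt "0 0 -42.5 12.9 9.1 0 -1"

```text
time_s: 22.9
position: [0.4954, 0.2883, 0.1074]
tool_rot: [[-0.997, 0.075, -0.002], [0.075, 0.997, -0.001], [0.002, -0.001, -1.0]]
ft_force: [-0.1, 0.1, -0.9]
grip_width: 0.0177
gripper_force: 48.9
```

Emit:
move_arm --pt "0 0 -4 0 0 0 -1" --pt "0 0 -8 0 0 0 -1" --pt "0 0 -8 0 0 0 -1"

```text
time_s: 23.2
position: [0.4957, 0.2872, 0.1074]
tool_rot: [[-0.998, -0.059, -0.002], [-0.059, 0.998, -0.001], [0.002, -0.0, -1.0]]
ft_force: [0.2, 0.2, -0.1]
grip_width: 0.0181
gripper_force: 48.9
```

Run:
```python
from h import *
p=env.get_image("wrist");save(p,"w5")
t=env.get_image("top")
o=env.observe();print(o['position'],o['grip_width'],np.round(o['tool_rot'],3))
big=cv2.resize(t["color"][190:310,120:220],None,fx=5,fy=5,interpolation=cv2.INTER_CUBIC)
cv2.imwrite('pics/c5.png',np.hstack([p["color"],cv2.resize(big,(350,420))])[:,:,::-1][:, :800])
print(proj(p,[[.4968+a*.998,.2875+a*.0593,.041] for a in(-.035,.035)]))
```

```text
[0.49601198 0.28691976 0.10775094] 0.017718278488815492 [[-0.998 -0.056 -0.001]
 [-0.056  0.998 -0.   ]
 [ 0.001 -0.    -1.   ]]
[[277.37967687 183.31746662]
 [277.33379763 274.16495455]]
```

View pics/w5.png

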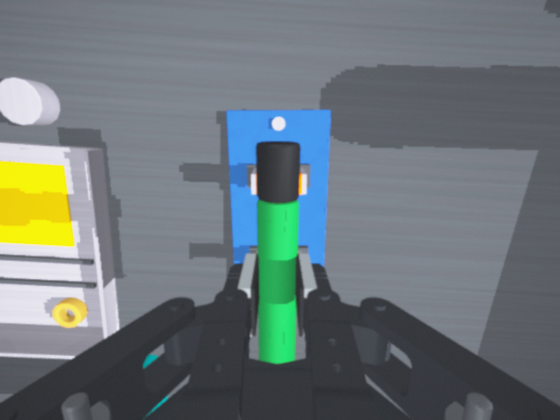

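Run:
```python
from h import *
p=env.get_image("wrist");o=env.observe();R=o['tool_rot'];P=o['position']
print(P)
print('plate end',ray(p,(279,110.5),.006),'exp',.4968-.0848, .2875-.005)
for z in(.112,.117,.121): print('cap end',z,(ray(p,(278,142.5),z)-P)@R)
print(proj(p,[P+R@np.array([.066,0,-.004-.010]),P+R@np.array([.066,0,-.004])]))
```

```text
[0.49611643 0.28689581 0.1079169 ]
plate end [0.41298436 0.28376729 0.006     ] exp 0.41200000000000003 0.2825
cap end 0.112 [ 0.06570755  0.00040917 -0.00403264]
cap end 0.117 [ 0.06600193  0.00038941 -0.00903241]
cap end 0.121 [ 0.06623743  0.00037361 -0.01303223]
[[277.09708382 143.23774117]
 [277.07385117 141.81469474]]
```

Emit:
move_arm --pt "0 0 0 -0.1 0.1 2 -1" --pt "0 0 0 -0.1 0.1 4 -1" --pt "0 0 0 -0.1 0.1 5.3 -1" --pt "0 0 0 -0.1 0.1 5.8 -1" --pt "0 0 0 -0.1 0.1 5.8 -1" --squeeze 80

```text
time_s: 23.85
position: [0.4971, 0.2881, 0.05]
tool_rot: [[-0.998, -0.057, -0.001], [-0.057, 0.998, -0.0], [0.001, -0.0, -1.0]]
ft_force: [0.5, 0.2, -0.7]
grip_width: 0.0168
gripper_force: 79.7
```

Emit:
move_arm --pt "0 0 0 0 0 0.5 -1" --pt "0 0 0 0 0 1 -1" --pt "0 0 0 0 0 1.5 -1" --pt "0 0 0 0 0 2 -1" --pt "0 0 0 0 0 2 -1"

```text
time_s: 24.35
position: [0.4974, 0.2882, 0.03]
tool_rot: [[-0.998, -0.058, 0.001], [-0.058, 0.998, 0.0], [-0.001, 0.0, -1.0]]
ft_force: [2.5, 0.5, -4.2]
grip_width: 0.0168
gripper_force: 79.9
```

Emit:
move_arm --pt "0 0 0 0 0 0.1 -1" --pt "0 0 0 0 0 0.15 -1" --pt "0 0 0 0 0 0.15 -1" --pt "0 0 0 0 0 0.15 -0.1" --pt "0 0 0 0 0 0.15 -0.1"

```text
time_s: 24.85
position: [0.497, 0.2882, 0.0288]
tool_rot: [[-0.998, -0.058, -0.0], [-0.058, 0.998, -0.0], [0.0, -0.0, -1.0]]
ft_force: [-0.4, 0.2, -0.1]
grip_width: 0.0385
gripper_force: 0.0
```

Emit:
move_arm --pt "0 0 0 0 0 0 -0.1" --pt "0 0 0 0 0 -1 -0.1" --pt "0 0 0 0 0 -3 -0.1" --pt "0 0 0 0 0 -6 -0.1" --pt "0 0 0 0 0 -9 -0.1"

```text
time_s: 25.35
position: [0.497, 0.2881, 0.1204]
tool_rot: [[-0.998, -0.058, -0.0], [-0.058, 0.998, -0.0], [0.0, -0.0, -1.0]]
ft_force: [0.8, 0.5, 0.5]
grip_width: 0.0384
gripper_force: 0.0
```

Run:
```python
from h import *
p=env.get_image("wrist");save(p,"w6");s=env.get_image("side")
o=env.observe();print(o['position'],o['grip_width'],o['ft_force'])
c=s["color"][120:220,290:410];cv2.imwrite('pics/s6.png',cv2.resize(c,None,fx=5,fy=5,interpolation=cv2.INTER_CUBIC)[:,:,::-1])
cl=lambda a,b,z:[.4975+a*.998-b*.0593,.288+a*.0593+b*.998,z]
for z in(.024,.034,.044,.050): print(z,np.round(proj(s,[cl(-.066,0,z),cl(.066,0,z),cl(.066,0,z+.01),cl(.066,0,z-.01)])-[290,120],1).tolist())
```

```text
[0.49889185 0.28888761 0.12342273] 0.0382025850227165 [ 0.76824328  0.0587119  -0.86857194]
0.024 [[37.5, 33.4], [83.9, 51.6], [84.4, 47.7], [83.3, 55.5]]
0.034 [[37.7, 29.7], [84.4, 47.7], [84.9, 43.8], [83.9, 51.6]]
0.044 [[38.0, 25.9], [84.9, 43.8], [85.5, 39.8], [84.4, 47.7]]
0.05 [[38.2, 23.7], [85.3, 41.4], [85.8, 37.4], [84.7, 45.3]]
```

View pics/s6.png

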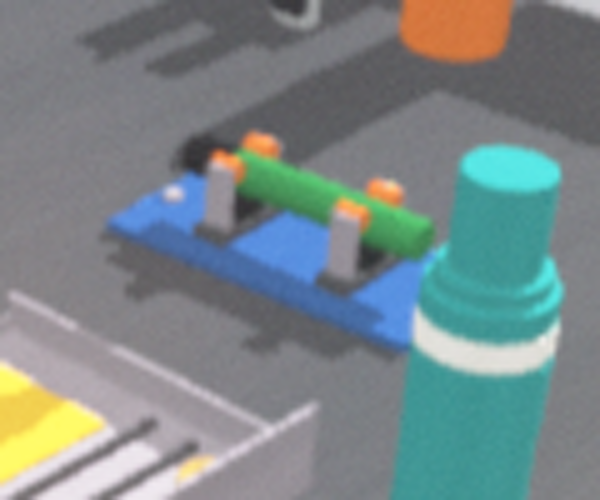

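The marker's near end is at crop pixel (85,47), which matches the prediction for seated height 34 mm, so it is in both clips. Next I'm fetching the cans, starting with yellow for the far pad.

Emit:
move_arm --pt "0 0 8.5 0 -3 -2 0" --pt "0 0 17 0 -7.5 -4 0.4" --pt "0 0 25.5 0 -12 -6 0.4" --pt "0 0 34 0 -16.5 -8 0.4" --pt "0 0 42.5 0 -21 -8.5 0.4" --squeeze 40

```text
time_s: 25.95
position: [0.5097, 0.0769, 0.2059]
tool_rot: [[-0.772, 0.636, 0.003], [0.636, 0.772, -0.0], [-0.003, 0.002, -1.0]]
ft_force: [0.7, 0.1, -0.6]
grip_width: 0.0598
gripper_force: 0.0
```

Emit:
move_arm --pt "0 0 8.5 -2.7 -3.6 0 0.4" --pt "0 0 17 -5.4 -7.2 0 0.4" --pt "0 0 25.5 -8.1 -10.8 0 0.4" --pt "0 0 34 -10.8 -14.4 0 0.4" --pt "0 0 42.5 -13.5 -17.9 0 0.4"

```text
time_s: 26.45
position: [0.5003, -0.1472, 0.2038]
tool_rot: [[-0.139, 0.99, -0.0], [0.99, 0.139, 0.0], [0.0, -0.0, -1.0]]
ft_force: [0.1, -0.1, -1.0]
grip_width: 0.0597
gripper_force: 0.0
```

Emit:
move_arm --pt "0 0 2 -4 -0.6 0 0.4" --pt "0 0 4 -8 -1.2 0 0.4" --pt "0 0 6 -12 -1.7 0 0.4" --pt "0 0 8 -14.9 -2.1 0 0.4" --pt "0 0 8 -14.9 -2.1 0 0.4"

```text
time_s: 26.95
position: [0.5012, -0.2992, 0.203]
tool_rot: [[-0.001, 1.0, -0.001], [1.0, 0.001, -0.0], [-0.0, -0.001, -1.0]]
ft_force: [0.4, 0.6, -0.4]
grip_width: 0.0598
gripper_force: 0.0
```

Run:
```python
from h import *
p=env.get_image("wrist");save(p,"w7");t=env.get_image("top")
o=env.observe();print(o['position'],o['grip_width'],np.round(o['tool_rot'],3))
print(proj(p,[[.5002,-.2955,.158],[.5923,-.302,.158],[.4082,-.2869,.158]]))
```

```text
[ 0.50147193 -0.29582154  0.20336461] 0.05946833980030602 [[-0.005  1.    -0.001]
 [ 1.     0.005  0.001]
 [ 0.001 -0.001 -1.   ]]
[[276.99435652 233.14974727]
 [416.9849431  242.81067097]
 [134.26516098 220.39552687]]
```

View pics/w7.png

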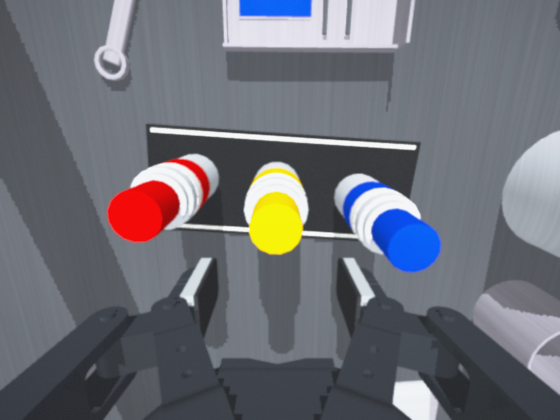

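The wrist view shows all three cans upright on the mat: red at (137,214), yellow at (276,227), blue at (411,245). Yellow is centred between the fingers.

Emit:
move_arm --pt "0 0 0 0.1 0 2 0.4" --pt "0 0 0 0.1 0 5 0.4" --pt "0 0 0 0.1 0 7.5 0.4" --pt "0 0 0 0.1 0 7.9 0.4" --pt "0 0 0 0.1 0 7.9 -1"

```text
time_s: 27.55
position: [0.5019, -0.294, 0.1251]
tool_rot: [[-0.007, 1.0, -0.001], [1.0, 0.007, 0.001], [0.001, -0.001, -1.0]]
ft_force: [-0.7, 0.2, 0.1]
grip_width: 0.0467
gripper_force: 0.0
```

Emit:
move_arm --pt "0 0 0 0 0 0 -1" --pt "0 0 0 0 0 0 -1" --pt "0 0 0 0 0 0 -1" --pt "0 0 0 0 0 -1 -1" --pt "0 0 0 0 0 -2.5 -1"

```text
time_s: 28.05
position: [0.5014, -0.2946, 0.1499]
tool_rot: [[-0.006, 1.0, -0.001], [1.0, 0.006, 0.001], [0.001, -0.001, -1.0]]
ft_force: [0.7, -0.1, -3.2]
grip_width: 0.0348
gripper_force: 40.3
```

Emit:
move_arm --pt "0 0 0 0 0 -1.5 -1" --pt "0 0 0 0 0 -3.5 -1" --pt "0 0 0 1.5 0 -3.5 -1" --pt "0 0 0 4.5 0 -3.5 -1" --pt "0 0 0 8 0 -3.5 -1"

```text
time_s: 28.55
position: [0.5007, -0.2135, 0.184]
tool_rot: [[-0.004, 1.0, -0.001], [1.0, 0.004, 0.001], [0.001, -0.001, -1.0]]
ft_force: [-0.0, 0.8, -2.8]
grip_width: 0.0348
gripper_force: 40.4
```

Emit:
move_arm --pt "0 0 0 4 0 0 -1" --pt "0 0 0 8 0 0 -1" --pt "0 0 0 12 0 0 -1" --pt "0 0 0 16 0 0 -1" --pt "0 0 0 20 0 0 -1"

```text
time_s: 29.05
position: [0.499, -0.0124, 0.1842]
tool_rot: [[-0.006, 1.0, -0.001], [1.0, 0.006, 0.001], [0.001, -0.001, -1.0]]
ft_force: [0.5, -0.1, -2.3]
grip_width: 0.0349
gripper_force: 40.4
```

Emit:
move_arm --pt "0 0 0 3.5 0 0 -1" --pt "0 0 0 6.5 0 0 -1" --pt "0 0 0 8.5 0 1 -1" --pt "0 0 0 9 0 2.5 -1" --pt "0 0 0 9 0 4 -1"

```text
time_s: 29.55
position: [0.4984, 0.077, 0.1438]
tool_rot: [[-0.008, 1.0, -0.001], [1.0, 0.008, 0.0], [0.0, -0.001, -1.0]]
ft_force: [0.5, 0.7, -2.8]
grip_width: 0.0348
gripper_force: 40.4
```

Emit:
move_arm --pt "0 0 0 0 0 0.8 -1" --pt "0 0 0 0 0 1.3 -1" --pt "0 0 0 0 0 1.5 -1" --pt "0 0 0 0 0 1.5 -1"

```text
time_s: 29.95
position: [0.4997, 0.0749, 0.13]
tool_rot: [[-0.005, 1.0, 0.0], [1.0, 0.005, 0.0], [0.0, 0.0, -1.0]]
ft_force: [0.8, -0.8, -2.3]
grip_width: 0.0353
gripper_force: 40.4
```

Emit:
move_arm --pt "0 0 0 0 0 0.15 -1" --pt "0 0 0 0 0 0.3 -1" --pt "0 0 0 0 0 0.35 -1" --pt "0 0 0 0 0 0.35 0.4" --pt "0 0 0 0 0 0.35 0.4"

```text
time_s: 30.45
position: [0.4999, 0.075, 0.1267]
tool_rot: [[-0.006, 1.0, 0.001], [1.0, 0.006, -0.0], [-0.0, 0.001, -1.0]]
ft_force: [-0.2, 0.0, -0.0]
grip_width: 0.06
gripper_force: 0.0
```

Emit:
move_arm --pt "0 0 0 0 0 0 0.4" --pt "0 0 0 0 0 0 0.4" --pt "0 0 0 0 0 -2 0.4" --pt "0 0 0 0 0 -5 0.4" --pt "0 0 0 0 0 -7.8 0.4"

```text
time_s: 30.95
position: [0.4995, 0.075, 0.2052]
tool_rot: [[-0.006, 1.0, -0.001], [1.0, 0.006, 0.0], [0.0, -0.001, -1.0]]
ft_force: [0.1, 0.0, -0.2]
grip_width: 0.0601
gripper_force: 0.0
```

Emit:
move_arm --pt "0 0 0 -3 0 0 0.4" --pt "0 0 0 -7 -1.5 0 0.4" --pt "0 0 0 -11.5 -3 0 0.4" --pt "0 0 0 -16 -4.5 0 0.4" --pt "0 0 0 -20 -6 0 0.4"

```text
time_s: 31.45
position: [0.44, -0.1271, 0.2044]
tool_rot: [[-0.006, 1.0, 0.0], [1.0, 0.006, -0.0], [-0.0, 0.0, -1.0]]
ft_force: [1.5, -0.0, 0.9]
grip_width: 0.0594
gripper_force: 0.0
```

Emit:
move_arm --pt "0 0 0 -4.5 -1.2 0 0.4" --pt "0 0 0 -9 -2.4 0 0.4" --pt "0 0 0 -13 -3.2 0 0.4" --pt "0 0 0 -16.2 -3.4 0 0.4" --pt "0 0 0 -16.2 -3.4 0 0.4"

```text
time_s: 31.95
position: [0.4072, -0.291, 0.2039]
tool_rot: [[-0.002, 1.0, -0.0], [1.0, 0.002, -0.001], [-0.001, -0.0, -1.0]]
ft_force: [0.5, 0.7, -1.0]
grip_width: 0.0595
gripper_force: 0.0
```

Emit:
move_arm --pt "0 0 0 0 0 2 0.4" --pt "0 0 0 0 0 5 0.4" --pt "0 0 0 0 0 7.5 0.4" --pt "0 0 0 0 0 8 0.4" --pt "0 0 0 0 0 8 -1"

```text
time_s: 32.45
position: [0.4078, -0.287, 0.1243]
tool_rot: [[-0.006, 1.0, -0.001], [1.0, 0.006, 0.001], [0.001, -0.001, -1.0]]
ft_force: [-0.4, -0.5, -0.0]
grip_width: 0.0462
gripper_force: 0.0
```

Emit:
move_arm --pt "0 0 0 0 0 0 -1" --pt "0 0 0 0 0 0 -1" --pt "0 0 0 0 0 0 -1" --pt "0 0 0 0 0 -1 -1" --pt "0 0 0 0 0 -2.5 -1"

```text
time_s: 32.95
position: [0.4074, -0.2872, 0.1497]
tool_rot: [[-0.006, 1.0, -0.001], [1.0, 0.006, 0.001], [0.001, -0.001, -1.0]]
ft_force: [0.1, 0.1, -1.5]
grip_width: 0.0349
gripper_force: 40.2
```

Emit:
move_arm --pt "0 0 0 0 0 -1.5 -1" --pt "0 0 0 0 0 -3.5 -1" --pt "0 0 0 1.5 0.5 -3.5 -1" --pt "0 0 0 4.5 1.5 -3.5 -1" --pt "0 0 0 8 3 -3.5 -1"

```text
time_s: 33.45
position: [0.437, -0.206, 0.184]
tool_rot: [[-0.004, 1.0, -0.001], [1.0, 0.004, 0.001], [0.001, -0.001, -1.0]]
ft_force: [1.2, -0.1, -1.9]
grip_width: 0.0352
gripper_force: 40.3
```

Emit:
move_arm --pt "0 0 0 4 1.3 0 -1" --pt "0 0 0 8 2.6 0 -1" --pt "0 0 0 12 3.9 0 -1" --pt "0 0 0 15.5 5 0 -1" --pt "0 0 0 18.5 5.9 0 -1"

```text
time_s: 33.95
position: [0.4949, -0.0191, 0.1839]
tool_rot: [[-0.007, 1.0, -0.001], [1.0, 0.007, 0.001], [0.001, -0.001, -1.0]]
ft_force: [0.7, -0.2, -1.7]
grip_width: 0.0348
gripper_force: 40.3
```

Emit:
move_arm --pt "0 0 0 1.3 0.3 0 -1" --pt "0 0 0 1.4 0.3 1.5 -1" --pt "0 0 0 1.4 0.3 3 -1" --pt "0 0 0 1.4 0.3 4.5 -1" --pt "0 0 0 1.4 0.3 5.1 -1"

```text
time_s: 34.45
position: [0.4971, -0.0078, 0.1319]
tool_rot: [[-0.006, 1.0, -0.003], [1.0, 0.006, 0.001], [0.001, -0.003, -1.0]]
ft_force: [0.1, 0.0, -2.4]
grip_width: 0.0353
gripper_force: 40.3
```

Emit:
move_arm --pt "0 0 0 0 0 0.1 -1" --pt "0 0 0 0 0 0.3 -1" --pt "0 0 0 0 0 0.4 -1" --pt "0 0 0 0 0 0.4 -1"

```text
time_s: 34.85
position: [0.4983, -0.0081, 0.1296]
tool_rot: [[-0.006, 1.0, 0.001], [1.0, 0.006, -0.0], [-0.0, 0.001, -1.0]]
ft_force: [0.0, 0.5, -1.8]
grip_width: 0.0349
gripper_force: 40.3
```

Emit:
move_arm --pt "0 0 0 0 0 0.15 -1" --pt "0 0 0 0 0 0.3 -1" --pt "0 0 0 0 0 0.33 -1" --pt "0 0 0 0 0 0.33 0.4" --pt "0 0 0 0 0 0.33 0.4"

```text
time_s: 35.35
position: [0.4983, -0.008, 0.1262]
tool_rot: [[-0.006, 1.0, 0.001], [1.0, 0.006, -0.0], [-0.0, 0.001, -1.0]]
ft_force: [0.5, -0.2, -0.1]
grip_width: 0.0596
gripper_force: 0.0
```

Emit:
move_arm --pt "0 0 0 0 0 0 0.4" --pt "0 0 0 0 0 0 0.4" --pt "0 0 0 0 0 -2 0.4" --pt "0 0 0 0 0 -5 0.4" --pt "0 0 0 0 0 -7.8 0.4"

```text
time_s: 35.85
position: [0.498, -0.008, 0.2049]
tool_rot: [[-0.006, 1.0, -0.001], [1.0, 0.006, 0.0], [0.0, -0.001, -1.0]]
ft_force: [0.0, -0.7, -0.7]
grip_width: 0.0597
gripper_force: 0.0
```

Emit:
move_arm --pt "0 0 0 -3 1 0 0.4" --pt "0 0 0 -7 2.3 0 0.4" --pt "0 0 0 -11.5 3.7 0 0.4" --pt "0 0 0 -16 5.1 0 0.4" --pt "0 0 0 -20 6.4 0 0.4"

```text
time_s: 36.35
position: [0.5636, -0.2098, 0.2038]
tool_rot: [[-0.005, 1.0, -0.0], [1.0, 0.005, -0.0], [-0.0, -0.0, -1.0]]
ft_force: [0.7, 0.4, 0.2]
grip_width: 0.0599
gripper_force: 0.0
```

Emit:
move_arm --pt "0 0 0 -4.5 1.4 0 0.4" --pt "0 0 0 -8 2.5 0 0.4" --pt "0 0 0 -9.4 2.8 0 0.4" --pt "0 0 0 -9.4 2.8 0 0.4"

```text
time_s: 36.75
position: [0.5917, -0.3033, 0.2028]
tool_rot: [[-0.003, 1.0, -0.001], [1.0, 0.003, 0.001], [0.001, -0.001, -1.0]]
ft_force: [-0.1, 0.6, 0.0]
grip_width: 0.0598
gripper_force: 0.0
```

Emit:
move_arm --pt "0 0 0 0 0 2 0.4" --pt "0 0 0 0 0 5 0.4" --pt "0 0 0 0 0 7.5 0.4" --pt "0 0 0 0 0 7.9 0.4" --pt "0 0 0 0 0 7.9 -1"

```text
time_s: 37.25
position: [0.5918, -0.3006, 0.1252]
tool_rot: [[-0.006, 1.0, -0.001], [1.0, 0.006, 0.001], [0.001, -0.001, -1.0]]
ft_force: [0.1, -0.1, 0.7]
grip_width: 0.0466
gripper_force: 0.0
```

Emit:
move_arm --pt "0 0 0 0 0 0 -1" --pt "0 0 0 0 0 0 -1" --pt "0 0 0 0 0 0 -1" --pt "0 0 0 0 0 -1 -1" --pt "0 0 0 0 0 -2.5 -1"

```text
time_s: 37.75
position: [0.5913, -0.3012, 0.1499]
tool_rot: [[-0.006, 1.0, -0.002], [1.0, 0.006, 0.001], [0.001, -0.002, -1.0]]
ft_force: [0.6, -0.2, -1.0]
grip_width: 0.0349
gripper_force: 40.2
```

Emit:
move_arm --pt "0 0 0 0 0 -1.5 -1" --pt "0 0 0 0 0 -3.5 -1" --pt "0 0 0 1.5 -0.5 -3.5 -1" --pt "0 0 0 4.5 -1.5 -3.5 -1" --pt "0 0 0 8 -3 -3.5 -1"

```text
time_s: 38.25
position: [0.561, -0.2214, 0.1851]
tool_rot: [[-0.004, 1.0, 0.0], [1.0, 0.004, -0.0], [-0.0, 0.0, -1.0]]
ft_force: [0.8, 0.4, -1.8]
grip_width: 0.0349
gripper_force: 40.3
```

Emit:
move_arm --pt "0 0 0 3.5 -1.7 0 -1" --pt "0 0 0 7 -3.4 0 -1" --pt "0 0 0 10 -4.8 0 -1" --pt "0 0 0 12.5 -6 0 -1" --pt "0 0 0 13.2 -6.3 0 -1"

```text
time_s: 38.75
position: [0.4963, -0.0878, 0.1858]
tool_rot: [[-0.007, 1.0, -0.0], [1.0, 0.007, 0.001], [0.001, -0.0, -1.0]]
ft_force: [0.2, -0.1, -1.8]
grip_width: 0.035
gripper_force: 40.4
```

Emit:
move_arm --pt "0 0 0 0 0 1 -1" --pt "0 0 0 0 0 2.5 -1" --pt "0 0 0 0 0 4 -1" --pt "0 0 0 0 0 5 -1" --pt "0 0 0 0 0 5.2 -1"

```text
time_s: 39.25
position: [0.4974, -0.0906, 0.1316]
tool_rot: [[-0.005, 1.0, -0.002], [1.0, 0.005, 0.001], [0.001, -0.002, -1.0]]
ft_force: [0.5, 0.2, -1.3]
grip_width: 0.0351
gripper_force: 40.3
```

Emit:
move_arm --pt "0 0 0 0 0 0.1 -1" --pt "0 0 0 0 0 0.3 -1" --pt "0 0 0 0 0 0.3 -1"

```text
time_s: 39.55
position: [0.4978, -0.0901, 0.1302]
tool_rot: [[-0.006, 1.0, 0.001], [1.0, 0.006, -0.0], [-0.0, 0.001, -1.0]]
ft_force: [-0.3, -0.9, -1.5]
grip_width: 0.0349
gripper_force: 40.3
```

Lower, release, rise, then back off toward the robot for a clear final look.

Emit:
move_arm --pt "0 0 0 0 0 0.15 -1" --pt "0 0 0 0 0 0.3 -1" --pt "0 0 0 0 0 0.35 -1" --pt "0 0 0 0 0 0.35 0.4" --pt "0 0 0 0 0 0.35 0.4"

```text
time_s: 40.05
position: [0.4978, -0.09, 0.1268]
tool_rot: [[-0.006, 1.0, 0.001], [1.0, 0.006, -0.0], [-0.0, 0.001, -1.0]]
ft_force: [-0.2, -0.1, -0.2]
grip_width: 0.0596
gripper_force: 0.0
```

Emit:
move_arm --pt "0 0 0 0 0 0 0.4" --pt "0 0 0 0 0 0 0.4" --pt "0 0 0 0 0 -2 0.4" --pt "0 0 0 0 0 -5 0.4" --pt "0 0 0 0 0 -10 0.4"

```text
time_s: 40.55
position: [0.4965, -0.0896, 0.2255]
tool_rot: [[-0.006, 1.0, -0.005], [1.0, 0.006, 0.002], [0.002, -0.005, -1.0]]
ft_force: [1.7, 0.7, 0.6]
grip_width: 0.06
gripper_force: 0.0
```

Emit:
move_arm --pt "0 0 0 -4 0 0 0.4" --pt "0 0 0 -8 -1 0 0.4" --pt "0 0 0 -12 -2 0 0.4" --pt "0 0 0 -15 -3 0 0.4" --pt "0 0 0 -15 -3 0 0.4"

```text
time_s: 41.05
position: [0.4675, -0.2433, 0.2261]
tool_rot: [[-0.002, 1.0, -0.001], [1.0, 0.002, -0.0], [-0.0, -0.001, -1.0]]
ft_force: [1.0, 0.2, -0.2]
grip_width: 0.0597
gripper_force: 0.0
```

Run:
```python
from h import *
t=env.get_image("top");o=env.observe();print(o['position'])
cv2.imwrite('pics/c8.png',cv2.resize(t["color"][190:300,140:360],None,fx=3.6,fy=3.6,interpolation=cv2.INTER_CUBIC)[:,:,::-1])
print((proj(t,[[.4985,.0776,.16],[.498,-.0074,.16],[.4975,-.0923,.16]])-[140,190])*3.6)
```

```text
[ 0.46795598 -0.24148638  0.22616902]
[[389.28489709 186.65714171]
 [533.85168945 187.28249989]
 [678.32774892 187.99656053]]
```

View pics/c8.png

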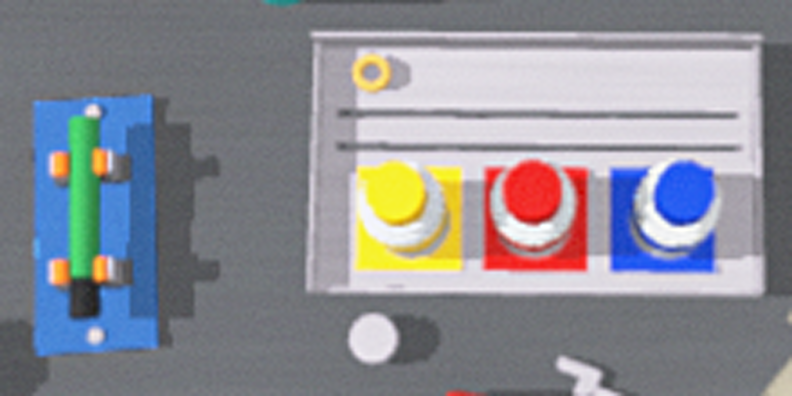

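The final crop shows each can on its own colour, with caps at (395,191), (532,191) and (684,192). They are within about 4 mm of the predictions, and the marker sits in both clips. I'm handing in.

```bash
python3 -c "
from rig import env
print(env.close_job())"
```

```text
the job is handed in; nothing more can be done
None
```

I handed the job in at about 41 s of the 120 s limit. In the last picture the marker is in both clips, and each can stands on its own colour pad about 4 mm or less from the centre. The hand-in call gave no verdict.

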